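# Seat the pepper shaker in its well of the sloping holder

## Task

Put the pepper shaker away in the sloping holder: of the four wells, use the one that fits it snugly. Seat it foot first, right down to the bottom of that well, let go, and leave the jar and the tin standing where they are.

Things in the scene. Friction and masses are not known exactly. Their poses are not given: they have to be found in the camera images.
- shaker: the pepper shaker: a round, slightly bellied body, 36 mm in diameter at the foot, 43.5 mm at its widest (25 to 35 mm above the foot), tapering to a domed cap 33 to 34 mm in diameter (nearly straight-sided from 66 to 80 mm above the foot, the place to grip it); 90 mm tall. Origin at the centre of its underside, z up through its top. It stands upright and loose on the table, about 0.1 kg.
- holder: steel sheet, 130 x 344 mm, top 6 mm above the table, that carries a row of four white blocks, each 80 x 78 mm with one round well, 82 mm from well to well along the holder's y, in any order. The blocks lean: their top faces slope up away from the robot at 30 degrees. Fixed. Origin at its underside on the table, y along the row, x to the back.
- well_a_mouth (a point): centre of the mouth of the well of 38 mm diameter, in the sloping top face of its block, about 71 mm above the table. z is the well's axis, pointing out of the well, leaning 30 degrees from vertical to the front (to the holder's -x); y along the row. All wells are 38 mm deep with a flat bottom and a 2 mm bevel round the mouth.
- well_b_mouth (a point): the same for the well of 47 mm diameter
- well_c_mouth (a point): the same for the well of 57 mm diameter
- well_d_mouth (a point): the same for the well of 68 mm diameter
- jar: square-bodied spice jar with a round screw cap, 42 mm wide, 99 mm tall, standing loose near the shaker; origin at the centre of its underside
- paper_roll: a roll of kitchen paper standing on end at the left of the table, fixed, about 88 mm in diameter and 228 mm tall, always in the same place; origin at its underside. It stands near one of the places where the shaker may be, so come down clear of it.
- tin: small round food tin, 57 mm in diameter, 72 mm tall, standing loose near the shaker; origin at the centre of its underside

How it is judged:
At the end, for the whole second after the job is handed in: The shaker stands foot down in the 47 mm well, its underside within 4 mm of the well's bottom and 8 mm of its axis in each direction, in line with the well within 0.25 rad, at rest and released (z of shaker in the frame of well_b_mouth between -0.042 and -0.034 m and x of shaker in the frame of well_b_mouth between -0.008 and 0.008 m and y of shaker in the frame of well_b_mouth between -0.008 and 0.008 m and angle between the z axis of shaker and the z axis of well_b_mouth, either way round below 0.25 rad and linear speed of shaker below 0.02 m/s); the robot touches nothing.
It fails at once if the jar is moved more than 40 mm or knocked over (distance of jar from where it was at the start of the episode above 0.04 m or angle between jar's own z axis and vertical above 0.5 rad).
It fails at once if the tin is moved more than 40 mm or knocked over (distance of tin from where it was at the start of the episode above 0.04 m or angle between tin's own z axis and vertical above 0.5 rad).
It also fails if it takes over 40 s, if anything falls off the work surface, if the arm or the gripper's body presses on something with over 40 N, if the wrist force passes 120 N, or if a joint passes its speed limit or range.

## Robot

A 6-joint arm with a two-finger parallel gripper is mounted at the origin on a cart in front of the work surface, level with it; the furniture and walls round the work are solid. World frame = base frame: x ahead of the robot, y to its left, z up, the work surface at z = 0. Lengths are in m, angles in rad, forces in N, time in s.
With the tool pointing down it reaches from about 0.275 to 0.85 m from the base axis. Payload 5.2 kg.
Tool frame: the origin (TCP) lies on the mounting face of the last link; the fingertips stand 173 mm ahead of it and the grasp point (between the pads) lies 155 mm ahead of it; z points along the fingers, y is the line along which they close (so a half turn about z gives the same grasp; the last joint's range is limited). The gripper opens to 85 mm and grips with 20 to 120 N. Pads are 22 mm wide; open, the fingers measure 114 mm over their backs; the gripper's body (76 mm by 85 mm) begins 54 mm behind the grasp point. The pads swing forward as they close: fully open they stand 13 mm farther back than shut.
Start: joints at [1.131, 0.259, 1.535, -0, 1.348, -0.203], TCP at [0.129, 0.535, 0.405] pointing down, gripper open.
Joint ranges: [-3.14, 3.14], [-0.91, 2.08], [0.19, 2.58], [-1.22, 4.36], [0.22, 2.71], [-3.12, 3.12]. Speed limits (rad/s): [2.57, 2.57, 3.14, 3.14, 3.14, 3.14].

## Interface

Orientations are given as a unit quaternion [w, x, y, z].
In Python, from cell import get_state, camera, hand_in, spot_in, mark_of gives the robot as it stands.
- The arm moves only by the tool jog_arm, never from a script. Its argument "commands" is a list of rows, each an object of numbers: "tx", "ty", "tz": the shift along the world's x, y, z normalised to -1 to 1, where 1 is 0.075 m; "turn": the turn about the world's z normalised to -1 to 1, where 1 is pi rad; "claw": the opening, from -1 (shut) to 1 (fully open). In form: [{"tx": .., "ty": .., "tz": .., "turn": .., "claw": ..}, ...]. A call has 1 to 10 rows; each row shifts and turns the commanded pose from where the row before left it; what a row does not reach is not made up. A row lasts 1/10 s, in which the tool goes at most 50 mm and 8.59 degrees, less where a joint would pass 70% of its speed; a pose out of reach is approached as far as the arm can. A call with a number of a shift or a turn outside -1 to 1 is refused whole. A call with a gripper value outside its range is refused whole. The fingers move at their own pace and stop on an object; "squeeze" is the grip in N (left out, the last holds). Time passes only in rows, so rows that do not move let the fingers close. It gives the time, the measured TCP pose, the force, the opening and the grip force at its end, in the units of the state.
- get_state(): the state, without advancing time (a new reading comes with each control period).
- camera(name): name is "scene" or "top" or "wrist"; returns a dict with "image" (420x560x3 uint8, red, green, blue), "fx", "fy", "cx", "cy" (pixels), "R" (3x3) and "t" (3): a world point X has camera coordinates R X + t. Camera axes: x right, y down, z forward; pixel columns grow to the right and rows downward; lengths in m; the calibration is good to about 2 mm. The wrist camera is an equidistant fisheye: a pixel r from the principal point sees the ray r / f radians off the axis. A picture is of the moment at which its call begins. There is no depth.
- hand_in(): hands the job in; it is judged then, once.
Trained networks look in a picture, given as the dict that the camera call returned (one of the last four; its "shot" number tells which), for a name from the list of things; names that differ only in an ending like _2 or _b are one class to them, and where a whole thing is asked for, a point or a joint stands for the part that bears it (a point fixed in the world has none). Each returns a list of dicts, best first, with "p" (0 to 1); they miss things now and then, are a little off and sometimes report something else, mostly with a low value. They report only what shows in the picture. A call takes as long as a camera call.
- spot_in(picture, label): "extent" ([centre column, centre row, width, height] in pixels, round what is visible of it).
- mark_of(picture, label): "uv" ([column, row] in pixels: a listed point, or the origin of a listed thing).
The state is a dict: "clock": time; "q": joint angles; "joint_vel": joint speeds; "joint_efforts": joint torques, N m; "position": TCP position; "tool_rot": TCP orientation; "contact_force": force on the tool from outside, world axes, zero at the start; "torque": the same for the moment, N m; "finger_gap": finger opening in m; "grip_force": force on a finger pad.
Only numpy, scipy, OpenCV 4.12 (cv2) and the standard library are available. Lean on these libraries where they do the work, as an engineer would, in place of code of your own. Each camera call takes 0.05 s, during which the arm holds its last target. There are 200 camera calls.

## Working session

There is one attempt and no reset: what is moved stays moved. The work goes in short steps, Python scripts to look and compute and a tool call to move; the robot and the scene stay as the last step left them, time stands still between calls to the robot, and variables do not carry over. Pictures are saved under pics/ and viewed, at most 10 in all, crops included, and the job is handed in when it is done.

Besides the shell and the picture viewer there is one more tool, called after "Request:" by a JSON object that holds its "name" and its "arguments", one argument or row to a line. jog_arm: Moves the arm, as the interface text tells. Scaled input: -1 to 1 covers 0.075 m each way for a shift and pi rad each way for a turn. Its arguments: {"type":"object","properties":{"commands":{"type":"array"},"squeeze":{"type":"number"}},"required":["commands"]}

```bash
mkdir -p pics
cat > h.py <<'E'
import numpy as np, cv2
from cell import *
def ray(c,uv):
    R=np.array(c["R"]);t=np.array(c["t"])
    d=np.array([(uv[0]-c["cx"])/c["fx"],(uv[1]-c["cy"])/c["fy"],1.0])
    return -R.T@t, R.T@d
def atz(c,uv,z):
    o,d=ray(c,uv); return o+d*(z-o[2])/d[2]
def tri(c1,u1,c2,u2):
    o1,d1=ray(c1,u1);o2,d2=ray(c2,u2)
    s=np.linalg.lstsq(np.c_[d1,-d2],o2-o1,rcond=None)[0]
    a=o1+s[0]*d1;b=o2+s[1]*d2
    return (a+b)/2,np.linalg.norm(a-b)
def save(c,n): cv2.imwrite("pics/"+n+".png",c["image"][:,:,::-1])
E
python3 - <<'E'
from h import *
np.set_printoptions(precision=3,suppress=True)
s=camera("scene");t=camera("top");save(s,"s0");save(t,"t0")
img=np.hstack([s["image"],t["image"]])
print(get_state()["tool_rot"],get_state()["finger_gap"])
for n,z in [("shaker",0),("jar",0),("tin",0),("holder",0),("well_a_mouth",.071),("well_b_mouth",.071),("well_c_mouth",.071),("well_d_mouth",.071)]:
  for nm,c in(("s",s),("t",t)):
    for m in mark_of(c,n)[:5]: print(n,nm,np.array(m["uv"]),round(m["p"],2),atz(c,m["uv"],z))
  if z==0:
    for nm,c in(("s",s),("t",t)):
      for m in spot_in(c,n)[:2]: print("  box",nm,np.array(m["extent"]),round(m["p"],2))
E
```

```text
[-0.     0.118  0.993 -0.001] 0.08537688702566533
shaker s [319.  224.4] 0.66 [0.608 0.037 0.   ]
shaker s [388.9 275.3] 0.49 [ 0.644 -0.224  0.   ]
shaker t [246.5 250. ] 0.74 [0.419 0.212 0.   ]
  box s [238.4 207.2  14.9  24.7] 0.81
  box t [408.  178.3  37.   42.8] 0.65
  box t [241.8 245.9  11.   19. ] 0.59
jar s [237.1 182.4] 0.97 [0.508 0.341 0.   ]
jar t [191.9 210.6] 0.58 [0.515 0.351 0.   ]
  box s [237.8 170.8  16.3  28.5] 0.89
  box t [187.9 209.9  25.9  22.3] 0.59
tin s [239.4 182.4] 0.5 [0.514 0.337 0.   ]
tin t [235.2 183.7] 0.82 [0.584 0.245 0.   ]
  box s [274.  179.8  20.7  30.5] 0.56
  box t [235.1 183.2  25.1  24.8] 0.76
holder s [359.3 259.2] 0.64 [ 0.616 -0.134  0.   ]
  box s [361.6 271.1 124.1  76.4] 0.84
  box t [387.  178.3 143.7  62.8] 0.6
well_a_mouth s [342.1 240.9] 0.91 [ 0.579 -0.094  0.071]
well_a_mouth s [357.8 262.3] 0.31 [ 0.564 -0.174  0.071]
well_a_mouth t [377.5 186. ] 0.76 [ 0.575 -0.098  0.071]
well_b_mouth s [320.9 223.9] 0.75 [ 0.572 -0.011  0.071]
well_b_mouth t [342.5 187.3] 0.7 [ 0.57  -0.016  0.071]
well_c_mouth s [390.3 274.5] 0.85 [ 0.605 -0.254  0.071]
well_c_mouth t [444.4 180.1] 0.85 [ 0.591 -0.254  0.071]
well_d_mouth s [366.1 258.1] 0.7 [ 0.591 -0.177  0.071]
well_d_mouth t [411.4 183.1] 0.96 [ 0.583 -0.177  0.071]
```

View pics/s0.png

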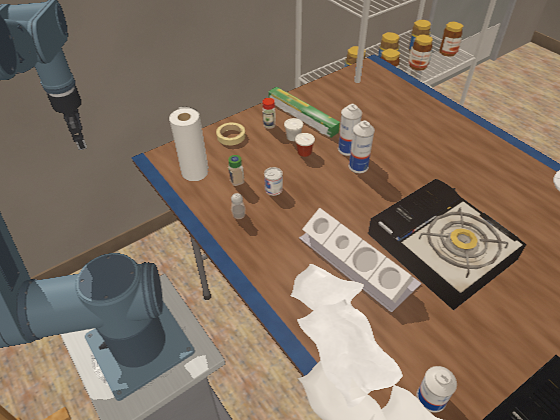

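View pics/t0.png

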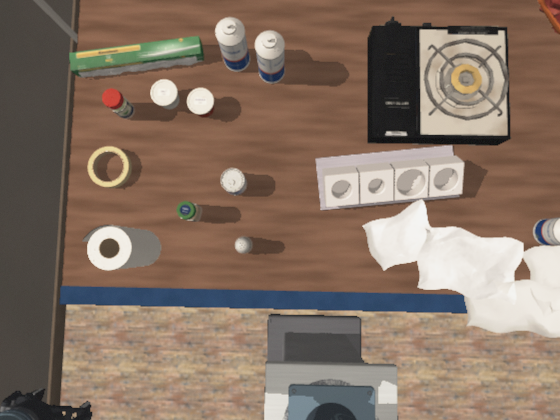

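The shaker is left of the holder, at top (244,245) and scene (238,207). The wells in top are at about (342,187), (377,186), (411,183) and (445,180). Next I'll zoom in to confirm the well sizes and get a better fix on positions.

Run:
```python
from h import *
np.set_printoptions(precision=3,suppress=True)
s=camera("scene");t=camera("top")
a=cv2.resize(t["image"][140:215,310:470],(800,375),interpolation=cv2.INTER_CUBIC)
b=cv2.resize(s["image"][195:225+65,290:430],(295*1,200))
cv2.imwrite("pics/z.png",a[:,:,::-1])
T=lambda a,b:tri(s,a,t,b)
W=[((320.9,223.9),(342.5,187.3)),((342.1,240.9),(377.5,186)),((366.1,258.1),(411.4,183.1)),((390.3,274.5),(444.4,180.1))]
for w in W: print(T(*w))
print("shaker box", T((238.4,207.2),(241.8,245.9)), atz(s,(238,207),.045),atz(t,(243.5,246),.085))
print(t["t"],-np.array(t["R"]).T@t["t"],t["fx"])
```

```text
(array([ 0.569, -0.015,  0.077]), np.float64(0.001541403167664854))
(array([ 0.574, -0.097,  0.077]), np.float64(0.0013847121099472156))
(array([ 0.585, -0.178,  0.076]), np.float64(0.006729251356488817))
(array([ 0.595, -0.255,  0.079]), np.float64(0.010839820361017816))
shaker box (array([0.432, 0.219, 0.033]), np.float64(0.007889235629960968)) [0.43  0.209 0.045] [0.429 0.212 0.085]
[0.126 0.539 1.134] [0.424 0.115 1.183] 475.88902576209773
```

View pics/z.png

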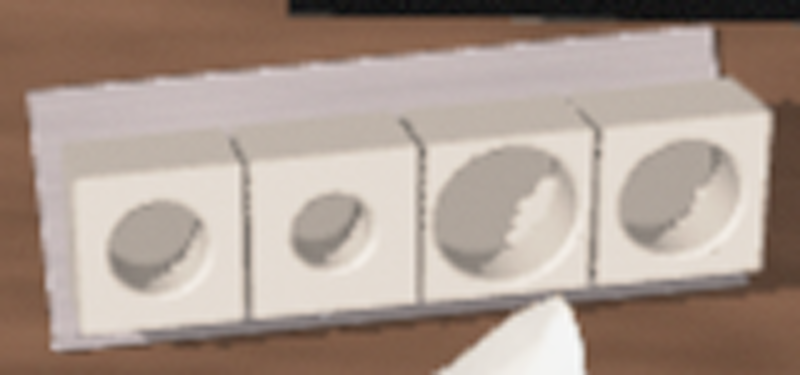

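The leftmost well is the 47 mm one: it is about 21 px wide, against 16, 29 and 24 px for the others. Its mouth is at top (342,189.6), so about (0.565,-0.015), and the holder's yaw is about +0.1. Moving above the shaker now.

Request:
{"name": "jog_arm", "arguments": {
  "commands": [
    {"tx":0.4,"ty":-0.43,"tz":-0.06,"turn":0.011,"claw":1},
    {"tx":0.4,"ty":-0.43,"tz":-0.06,"turn":0.011,"claw":1},
    {"tx":0.4,"ty":-0.43,"tz":-0.06,"turn":0.011,"claw":1},
    {"tx":0.4,"ty":-0.43,"tz":-0.06,"turn":0.011,"claw":1},
    {"tx":0.4,"ty":-0.43,"tz":-0.06,"turn":0.011,"claw":1},
    {"tx":0.4,"ty":-0.43,"tz":-0.06,"turn":0.011,"claw":1},
    {"tx":0.4,"ty":-0.43,"tz":-0.06,"turn":0.011,"claw":1},
    {"tx":0.4,"ty":-0.43,"tz":-0.06,"turn":0.011,"claw":1},
    {"tx":0.4,"ty":-0.43,"tz":-0.06,"turn":0.011,"claw":1},
    {"tx":0.4,"ty":-0.43,"tz":-0.06,"turn":0.011,"claw":1}
  ]
}}

```text
clock: 2.4
position: [0.43, 0.2106, 0.3598]
tool_rot: [0.0, -0.055, 0.998, 0.0]
contact_force: [0.1, 0.0, -0.5]
finger_gap: 0.0857
grip_force: 0.0
```

```bash
cat >> h.py <<'E'
def fray(c,uv):
    R=np.array(c["R"]);t=np.array(c["t"])
    v=np.array([(uv[0]-c["cx"])/c["fx"],(uv[1]-c["cy"])/c["fy"]]);th=np.linalg.norm(v)
    d=np.r_[v/max(th,1e-9)*np.sin(th),np.cos(th)]
    return -R.T@t, R.T@d
def fatz(c,uv,z):
    o,d=fray(c,uv); return o+d*(z-o[2])/d[2]
def fproj(c,X):
    p=np.array(c["R"])@X+c["t"];n=np.linalg.norm(p[:2]);th=np.arctan2(n,p[2])
    return np.array([c["cx"],c["cy"]])+np.array([c["fx"],c["fy"]])*p[:2]/n*th
E
python3 - <<'E'
from h import *
np.set_printoptions(precision=4,suppress=True)
w=camera("wrist");save(w,"w1");g=get_state();print(g["position"],g["tool_rot"],g["clock"])
for m in mark_of(w,"shaker")[:2]: print(m, fatz(w,m["uv"],0))
for m in spot_in(w,"shaker")[:2]: print(m, fatz(w,m["extent"][:2],.07))
o,_=fray(w,(280,210));print(o)
E
```

```text
[0.4342 0.2067 0.3592] [ 0.0018 -0.0546  0.9985 -0.0018] 2.45
{'uv': [289.3, 192.3], 'p': 0.86} [0.4341 0.2183 0.    ]
{'extent': [289.7, 203.8, 40.8, 50.8], 'p': 0.66} [0.4284 0.2167 0.07  ]
[0.3625 0.2038 0.3275]
```

View pics/w1.png

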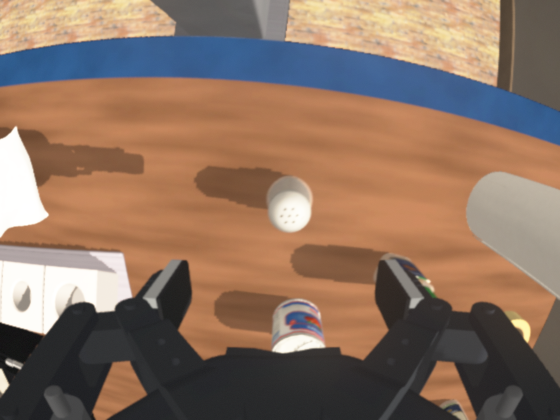

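The wrist view shows the shaker cap at (290,213) and its foot near (290,192). The tin and jar are well clear of both fingers.

Run:
```python
from h import *
np.set_printoptions(precision=4,suppress=True)
w=camera("wrist");w=camera("wrist");g=get_state();print(g["position"],g["tool_rot"],g["clock"])
for m in mark_of(w,"shaker")[:2]: print(m, fatz(w,m["uv"],0))
im=w["image"][150:260,240:340].astype(int);sat=im.max(2)-im.min(2)
M=(sat<40)&(im.max(2)>110);n,l,st,ce=cv2.connectedComponentsWithStats(M.astype(np.uint8))
i=1+np.argmax(st[1:,4]);b=st[i];print(b,ce[i]); x0,y0,ww,hh=b[:4]+[240,150,0,0]
print("cap front", fatz(w,(x0+ww/2,y0+hh),.078),"cap centre",fatz(w,(x0+ww/2,y0+hh-21),.08),"foot back",fatz(w,(x0+ww/2,y0),.03))
for x in (.425,.43,.435):
  print(x,fproj(w,np.array([x,.217,0])),fproj(w,np.array([x,.217,.08])),fproj(w,np.array([x+.0165,.217,.08])),fproj(w,np.array([x-.0217,.217,.03])))
```

```text
[0.4288 0.2121 0.3596] [-0.0004 -0.0537  0.9986  0.0002] 2.65
{'uv': [290.6, 192.2], 'p': 0.76} [0.4328 0.2203 0.    ]
[  28   28   42   54 1841] [48.6268 55.1885]
cap front [0.4489 0.2191 0.078 ] cap centre [0.4307 0.217  0.08  ] foot back [0.413  0.2159 0.03  ]
0.425 [288.2328 184.4893] [289.822  204.0525] [287.5027 223.9288] [291.3319 167.7917]
0.43 [287.697  189.2329] [289.1123 210.1494] [286.8138 229.8068] [290.7291 173.1069]
0.435 [287.164  193.9478] [288.4083 216.1835] [286.132  235.6125] [290.1287 178.395 ]
```

Request:
{"name": "jog_arm", "arguments": {
  "commands": [
    {"tx":0.05,"ty":0.07,"tz":-0.45,"turn":0,"claw":1},
    {"tx":0,"ty":0,"tz":-0.45,"turn":0,"claw":1},
    {"tx":0,"ty":0,"tz":-0.45,"turn":0,"claw":1},
    {"tx":0,"ty":0,"tz":-0.45,"turn":0,"claw":1},
    {"tx":0,"ty":0,"tz":0,"turn":0,"claw":0.2},
    {"tx":0,"ty":0,"tz":0,"turn":0,"claw":-1},
    {"tx":0,"ty":0,"tz":0,"turn":0,"claw":-1},
    {"tx":0,"ty":0,"tz":0,"turn":0,"claw":-1},
    {"tx":0,"ty":0,"tz":0,"turn":0,"claw":-1}
  ],
  "squeeze": 25
}}

```text
clock: 3.6
position: [0.4335, 0.2178, 0.2268]
tool_rot: [0.002, -0.054, 0.999, 0.001]
contact_force: [-1.3, 0.1, 7.3]
finger_gap: 0.033
grip_force: 24.8
```

Request:
{"name": "jog_arm", "arguments": {
  "commands": [
    {"tx":0,"ty":0,"tz":0.4,"turn":0,"claw":-1},
    {"tx":0,"ty":0,"tz":0.4,"turn":0,"claw":-1},
    {"tx":0,"ty":0,"tz":0.4,"turn":0,"claw":-1},
    {"tx":0,"ty":0,"tz":0.4,"turn":0,"claw":-1},
    {"tx":0.29,"ty":-0.53,"tz":0,"turn":0,"claw":-1},
    {"tx":0.29,"ty":-0.53,"tz":0,"turn":0,"claw":-1},
    {"tx":0.29,"ty":-0.53,"tz":0,"turn":0,"claw":-1},
    {"tx":0.29,"ty":-0.53,"tz":0,"turn":0,"claw":-1},
    {"tx":0,"ty":0,"tz":0,"turn":0,"claw":-1},
    {"tx":0,"ty":0,"tz":0,"turn":0,"claw":-1}
  ]
}}

```text
clock: 4.6
position: [0.5199, 0.0573, 0.3452]
tool_rot: [0.0, -0.053, 0.999, 0.0]
contact_force: [-0.8, 0.2, -0.5]
finger_gap: 0.033
grip_force: 25.6
```

Run:
```python
from h import *
np.set_printoptions(precision=4,suppress=True)
w=camera("wrist");save(w,"w2");g=get_state();print(g["position"],g["tool_rot"],g["finger_gap"],g["grip_force"])
for n in("well_b_mouth","well_a_mouth"):
  for m in mark_of(w,n)[:3]: print(n,m, fatz(w,m["uv"],.071))
```

```text
[0.5194 0.0583 0.3451] [-0.     -0.0538  0.9986  0.0002] 0.03277014424580786 25.647649164984614
well_b_mouth {'uv': [191.4, 253.0], 'p': 0.92} [ 0.5647 -0.0136  0.071 ]
well_a_mouth {'uv': [108.5, 254.2], 'p': 0.75} [ 0.5776 -0.0938  0.071 ]
```

View pics/w2.png

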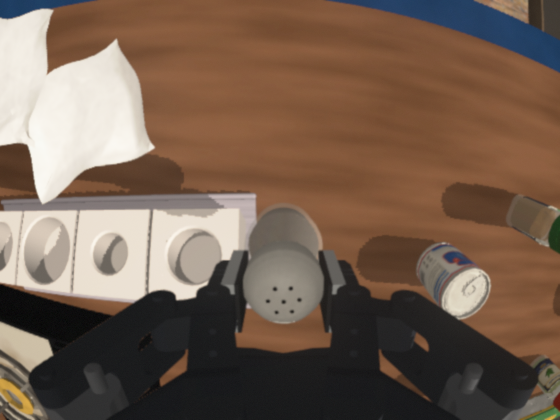

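The wrist view shows the 47 mm well's mouth at about (195,255), with the shaker held upright at (284,270). I'll overlay projected mouth circles to refine the centre.

Run:
```python
from h import *
w=camera("wrist");k=6
im=w["image"][200:300,150:250];z=cv2.resize(im,None,fx=k,fy=k,interpolation=cv2.INTER_CUBIC)
psi=.1;hx=np.array([np.cos(psi),np.sin(psi),0]);hy=np.array([-np.sin(psi),np.cos(psi),0])
ex=np.cos(np.pi/6)*hx+np.array([0,0,.5])
for c,col in(((.5647,-.0136),(255,0,0)),((.567,-.010),(0,160,0))):
  for r in(.0235,.0255):
    P=[fproj(w,np.array([*c,.071])+r*(np.cos(a)*ex+np.sin(a)*hy)) for a in np.linspace(0,6.28,60)]
    cv2.polylines(z,[np.int32((np.array(P)-[149.5,199.5])*k)],True,col,1)
cv2.imwrite("pics/z2.png",z[:,:,::-1])
```

```text
(no output)
```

View pics/z2.png

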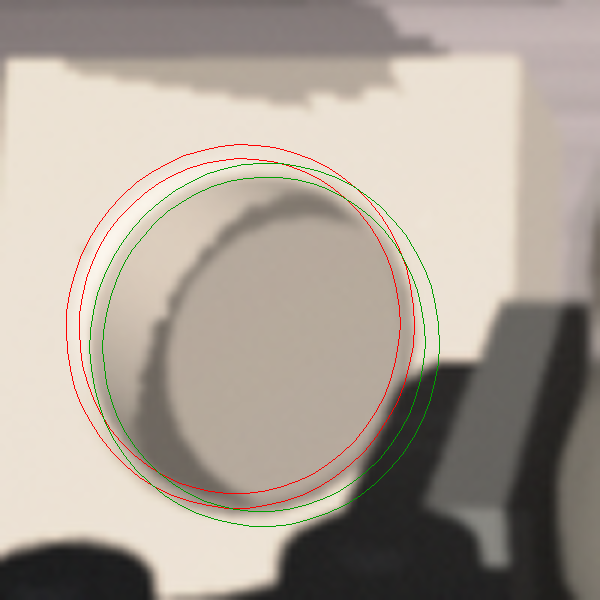

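Request:
{"name": "jog_arm", "arguments": {
  "commands": [
    {"tx":0.29,"ty":-0.475,"tz":0,"turn":0,"claw":-1},
    {"tx":0.29,"ty":-0.475,"tz":0,"turn":0,"claw":-1},
    {"tx":0,"ty":0,"tz":-0.36,"turn":0,"claw":-1},
    {"tx":0,"ty":0,"tz":-0.36,"turn":0,"claw":-1},
    {"tx":0,"ty":0,"tz":0,"turn":0,"claw":-1},
    {"tx":0,"ty":0,"tz":0,"turn":0,"claw":-1}
  ]
}}

```text
clock: 5.4
position: [0.5631, -0.0119, 0.291]
tool_rot: [-0.0, -0.055, 0.998, 0.0]
contact_force: [0.6, 0.2, -1.2]
finger_gap: 0.0329
grip_force: 25.8
```

Run:
```python
from h import *
np.set_printoptions(precision=4,suppress=True)
s=camera("scene");w=camera("wrist");g=get_state();print(g["position"],g["contact_force"],g["clock"])
a=cv2.resize(w["image"][140:320,180:400],(660,540),interpolation=cv2.INTER_CUBIC)
cv2.imwrite("pics/z3.png",a[:,:,::-1])
```

```text
[ 0.5634 -0.012   0.2921] [ 0.5002 -0.2589 -1.2916] 5.5
```

View pics/z3.png

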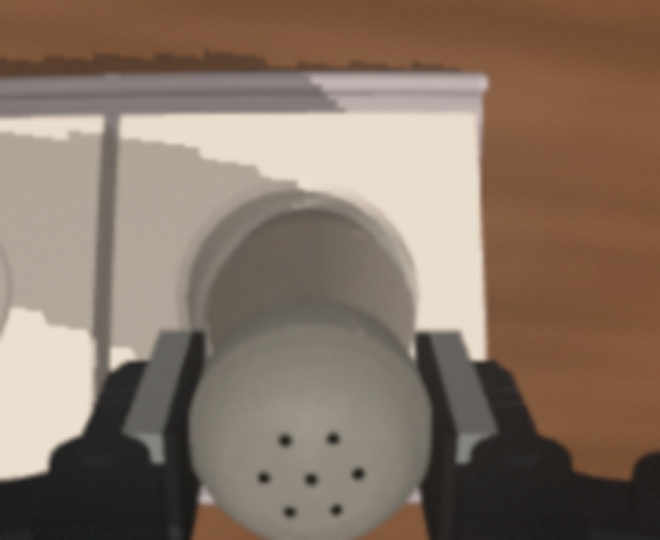

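The shaker's foot is over the mouth, with a small gap at the front. It sits about 1 mm too far left. I'll lower it into the mouth while watching the force.

Request:
{"name": "jog_arm", "arguments": {
  "commands": [
    {"tx":0,"ty":-0.015,"tz":-0.06,"turn":0,"claw":-1},
    {"tx":0,"ty":0,"tz":-0.06,"turn":0,"claw":-1},
    {"tx":0,"ty":0,"tz":0,"turn":0,"claw":-1}
  ]
}}

```text
clock: 5.8
position: [0.5635, -0.0139, 0.2818]
tool_rot: [0.001, -0.054, 0.999, -0.0]
contact_force: [1.4, 1.0, -0.2]
finger_gap: 0.0332
grip_force: 25.8
```

Request:
{"name": "jog_arm", "arguments": {
  "commands": [
    {"tx":-0.08,"ty":-0.008,"tz":0,"turn":0,"claw":-1},
    {"tx":-0.08,"ty":-0.008,"tz":0,"turn":0,"claw":-1},
    {"tx":0,"ty":0,"tz":0,"turn":0,"claw":-1}
  ]
}}

```text
clock: 6.1
position: [0.5507, -0.0153, 0.2823]
tool_rot: [0.0, -0.054, 0.999, -0.0]
contact_force: [2.2, -0.1, 1.3]
finger_gap: 0.0335
grip_force: 25.1
```

Request:
{"name": "jog_arm", "arguments": {
  "commands": [
    {"tx":-0.08,"ty":-0.008,"tz":-0.02,"turn":0,"claw":-1},
    {"tx":-0.08,"ty":-0.008,"tz":-0.02,"turn":0,"claw":-1},
    {"tx":0,"ty":0,"tz":0,"turn":0,"claw":-1}
  ]
}}

```text
clock: 6.4
position: [0.5382, -0.0164, 0.2784]
tool_rot: [-0.001, -0.054, 0.999, 0.0]
contact_force: [0.6, 0.1, 1.2]
finger_gap: 0.0331
grip_force: 24.4
```

Run:
```python
from h import *
s=camera("scene");w=camera("wrist")
a=cv2.resize(w["image"][140:320,180:400],(440,360),interpolation=cv2.INTER_CUBIC)
b=cv2.resize(s["image"][190:280,275:365],(360,360),interpolation=cv2.INTER_CUBIC)
cv2.imwrite("pics/z4.png",np.hstack([a,b])[:,:,::-1])
```

```text
(no output)
```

View pics/z4.png

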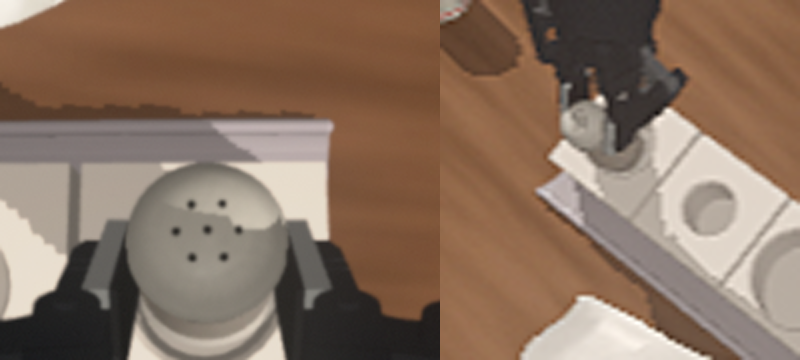

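The shaker is tilting forward in the grip with its foot caught inside the mouth, as planned. Next I'll finish the tilt and slide down along the well axis.

Request:
{"name": "jog_arm", "arguments": {
  "commands": [
    {"tx":-0.06,"ty":-0.006,"tz":0,"turn":0,"claw":-1},
    {"tx":0.04,"ty":0.004,"tz":-0.075,"turn":0,"claw":-1},
    {"tx":0.04,"ty":0.004,"tz":-0.075,"turn":0,"claw":-1},
    {"tx":0,"ty":0,"tz":0,"turn":0,"claw":-1}
  ]
}}

```text
clock: 6.9
position: [0.5415, -0.0163, 0.267]
tool_rot: [0.0, -0.054, 0.999, -0.0]
contact_force: [2.7, -0.5, 0.6]
finger_gap: 0.0333
grip_force: 24.4
```

Request:
{"name": "jog_arm", "arguments": {
  "commands": [
    {"tx":0.027,"ty":0.003,"tz":-0.046,"turn":0,"claw":-1},
    {"tx":0.027,"ty":0.003,"tz":-0.046,"turn":0,"claw":-1},
    {"tx":0,"ty":0,"tz":0,"turn":0,"claw":-1}
  ]
}}

```text
clock: 7.2
position: [0.5457, -0.0159, 0.2606]
tool_rot: [0.001, -0.054, 0.999, -0.0]
contact_force: [4.0, -0.4, 2.3]
finger_gap: 0.0327
grip_force: 24.5
```

Request:
{"name": "jog_arm", "arguments": {
  "commands": [
    {"tx":0.02,"ty":0.002,"tz":-0.035,"turn":0,"claw":-1},
    {"tx":0.02,"ty":0.002,"tz":-0.035,"turn":0,"claw":-1},
    {"tx":0,"ty":0,"tz":0,"turn":0,"claw":-1}
  ]
}}

```text
clock: 7.5
position: [0.5485, -0.0156, 0.2566]
tool_rot: [0.001, -0.054, 0.999, -0.0]
contact_force: [2.3, 0.4, 11.2]
finger_gap: 0.033
grip_force: 26.2
```

The upward force has risen to 11 N at about the expected depth. I'll release, back up and check.

Request:
{"name": "jog_arm", "arguments": {
  "commands": [
    {"tx":0,"ty":0,"tz":0,"turn":0,"claw":0.6},
    {"tx":0,"ty":0,"tz":0,"turn":0,"claw":0.6},
    {"tx":0,"ty":0,"tz":0,"turn":0,"claw":0.6},
    {"tx":0,"ty":0,"tz":0,"turn":0,"claw":0.6},
    {"tx":0,"ty":0,"tz":0.4,"turn":0,"claw":0.6},
    {"tx":0,"ty":0,"tz":0.5,"turn":0,"claw":0.6},
    {"tx":-0.2,"ty":0.4,"tz":0.3,"turn":0,"claw":0.6},
    {"tx":-0.2,"ty":0.4,"tz":0,"turn":0,"claw":0.6},
    {"tx":0,"ty":0,"tz":0,"turn":0,"claw":0.6}
  ]
}}

```text
clock: 8.4
position: [0.5159, 0.0472, 0.3459]
tool_rot: [-0.0, -0.056, 0.998, 0.001]
contact_force: [0.2, 0.1, -0.1]
finger_gap: 0.0684
grip_force: 0.0
```

Run:
```python
from h import *
np.set_printoptions(precision=4,suppress=True)
s=camera("scene");w=camera("wrist");t=camera("top");g=get_state();print(g["position"],g["clock"])
psi=.1;hx=np.array([np.cos(psi),np.sin(psi),0]);a=-.5*hx+np.array([0,0,.866])
hy=np.array([-np.sin(psi),np.cos(psi),0]);ex=np.cos(np.pi/6)*hx+np.array([0,0,.5])
M=np.array([.566,-.0125,.071])
wi=w["image"].copy();k=3;z=cv2.resize(wi,None,fx=k,fy=k,interpolation=cv2.INTER_CUBIC)
for h,r in((52,.0165),(40,.0168),(0,.0235)):
  P=[fproj(w,M+a*h/1000+r*(np.cos(q)*ex+np.sin(q)*hy)) for q in np.linspace(0,6.28,50)]
  cv2.polylines(z,[np.int32((np.array(P)+.5)*k)],True,(255,0,0),1)
c=np.int32(fproj(w,M+a*.03)*k);print(c/k)
y0=int(np.clip(c[1]-210,0,1260-420));x0=int(np.clip(c[0]-210,0,1680-420))
b=cv2.resize(s["image"][180:270,270:360],(380,420),interpolation=cv2.INTER_CUBIC)
cv2.imwrite("pics/z5.png",np.hstack([z[y0:y0+420,x0:x0+420],b])[:,:,::-1])
```

```text
[0.5178 0.0444 0.345 ] 8.55
[196.3333 255.    ]
```

View pics/z5.png

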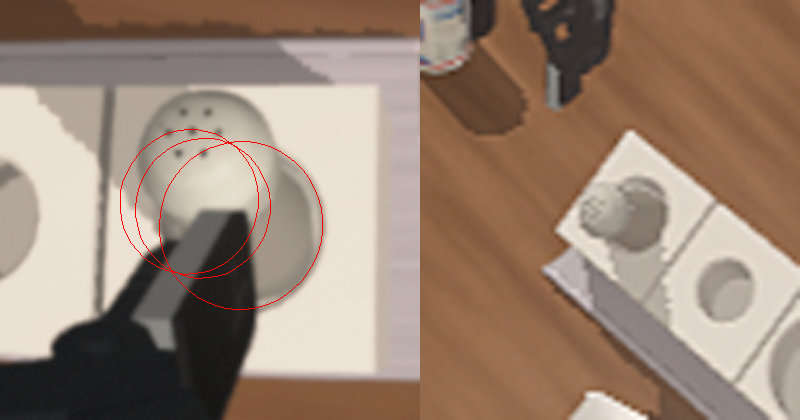

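The shaker is standing in the well but leaning too far forward. A gap shows at the back of the mouth, so it isn't seated. I'll triangulate its cap centre from dots at scene (312,224.6) and wrist (189.7,228.3).

Run:
```python
from h import *
np.set_printoptions(precision=4,suppress=True)
s=camera("scene");w=camera("wrist");t=camera("top")
def tr(rs):
  A=np.zeros((3,3));b=np.zeros(3)
  for o,d in rs:
    d=d/np.linalg.norm(d);P=np.eye(3)-np.outer(d,d);A+=P;b+=P@o
  X=np.linalg.solve(A,b);return X,[round(float(np.linalg.norm(np.cross(X-o,d/np.linalg.norm(d)))),4) for o,d in rs]
print("top centre",tr([ray(s,(311.9,224.6)),fray(w,(189.7,228.3))]))
for nm,c in(("s",s),("w",w),("t",t)):
  print(nm,[(np.round(m["uv"],1),round(m["p"],2)) for m in mark_of(c,"shaker")[:2]],[(np.round(m["extent"],1),round(m["p"],2)) for m in spot_in(c,"shaker")[:2]])
psi=.1;hx=np.array([np.cos(psi),np.sin(psi),0])
M=np.array([.566,-.0125,.071])
for tl in(30,40,50):
  a=-np.sin(np.deg2rad(tl))*hx+np.array([0,0,np.cos(np.deg2rad(tl))]);print(tl,M-.038*(-.5*hx+np.array([0,0,.866]))+.09*a)
```

```text
top centre (array([ 0.5291, -0.0196,  0.105 ]), [0.0008, 0.0008])
s [(array([326.8, 228.7]), 0.82)] []
w [(array([215.2, 270.2]), 0.68)] [(array([205.4, 251. ,  56. ,  73.4]), 0.77)]
t [] []
30 [ 0.5401 -0.0151  0.116 ]
40 [ 0.5273 -0.0164  0.107 ]
50 [ 0.5163 -0.0175  0.0959]
```

Request:
{"name": "jog_arm", "arguments": {
  "commands": [
    {"tx":0.18,"ty":-0.375,"tz":0,"turn":0,"claw":0.6},
    {"tx":0.18,"ty":-0.375,"tz":0,"turn":0,"claw":0.6},
    {"tx":0,"ty":0,"tz":0,"turn":0,"claw":0.6},
    {"tx":0,"ty":0,"tz":0,"turn":0,"claw":0.6}
  ]
}}

```text
clock: 9.4
position: [0.5449, -0.0123, 0.345]
tool_rot: [-0.0, -0.054, 0.999, 0.0]
contact_force: [-0.0, 0.4, 0.3]
finger_gap: 0.0682
grip_force: 0.0
```

Run:
```python
from h import *
np.set_printoptions(precision=4,suppress=True)
w=camera("wrist");s=camera("scene");g=get_state();print(g["position"],g["clock"])
psi=.1;hx=np.array([np.cos(psi),np.sin(psi),0]);a=-.5*hx+np.array([0,0,.866])
hy=np.array([-np.sin(psi),np.cos(psi),0]);ex=np.cos(np.pi/6)*hx+np.array([0,0,.5])
M=np.array([.566,-.0125,.071]);k=6
c=fproj(w,M+a*.03);x0=int(c[0]-55);y0=int(c[1]-45);
def ov(im,draw):
  z=cv2.resize(im[y0:y0+90,x0:x0+66*1+0],None,fx=k,fy=k,interpolation=cv2.INTER_CUBIC)
  return z
x0=int(c[0]-33)
z1=ov(w["image"],0);z2=z1.copy()
for h,r,col in((42,.0168,(255,0,0)),(0,.0235,(0,150,0)),(0,.0255,(0,150,0))):
  P=[fproj(w,M+a*h/1000+r*(np.cos(q)*ex+np.sin(q)*hy)) for q in np.linspace(0,6.28,50)]
  cv2.polylines(z2,[np.int32((np.array(P)-[x0,y0]+.5)*k)],True,col,1)
p=(fproj(w,M+a*.052)-[x0,y0]+.5)*k;cv2.drawMarker(z2,tuple(map(int,p)),(255,0,0),0,12)
print(x0,y0,p)
cv2.imwrite("pics/z6.png",np.hstack([z1,z2])[:,:,::-1]); np.savez("w6.npz",**{q:np.array(w[q]) for q in("image","fx","fy","cx","cy","R","t")})
for c in(w,s):print([(np.round(m["uv"],1),round(m["p"],2)) for m in mark_of(c,"shaker")[:2]],[(np.round(m["uv"],1),round(m["p"],2)) for m in mark_of(c,"well_b_mouth")[:2]])
```

```text
[ 0.5444 -0.0112  0.3451] 9.5
245 183 [201.975  237.9561]
[(array([280.6, 251.3]), 0.94)] [(array([558.1, 200.8]), 0.43)]
[(array([322.6, 231.5]), 0.51)] [(array([318.8, 226.1]), 0.86), (array([355.3, 261.9]), 0.37)]
```

View pics/z6.png

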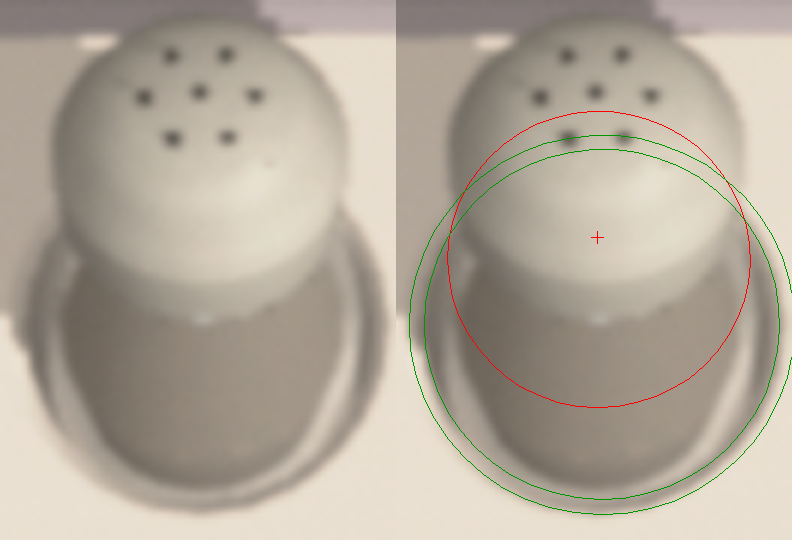

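Run:
```python
from h import *
np.set_printoptions(precision=0,suppress=True)
w=dict(np.load("w6.npz"))
psi=.1;hx=np.array([np.cos(psi),np.sin(psi),0]);hy=np.array([-np.sin(psi),np.cos(psi),0]);Z=np.array([0,0,1.])
a=-.5*hx+.866*Z;e=.866*hx+.5*Z;M=np.array([.566,-.0125,.071])
P=lambda X:(fproj(w,X)-[245,183]+.5)*6
print("bottom circle front/back/left/right",[P(M-.038*a+.0235*v) for v in(-e,e,-hy,hy)])
prof=[(0,18),(25,21.75),(35,21.75),(66,17),(80,16.7),(86,12),(90,0)]
for th,x,d in((0,0,38),(10,3.5,35),(13,5,34),(13,5,30),(20,5,28),(25,5,24),(30,4,20),(40,4,16)):
  c,s=np.cos(np.deg2rad(th)),np.sin(np.deg2rad(th));ax=c*a-s*e;b=c*e+s*a;F=M+x/1000*e-d/1000*a
  print(th,x,d,"top",P(F+.09*ax),[ (h,P(F+h/1000*ax+r/1000*b)[1].round(),P(F+h/1000*ax-r/1000*b)[1].round(),np.ptp([P(F+h/1000*ax+k*r/1000*hy)[0] for k in(-1,1)]).round()) for h,r in prof[:-1]])
```

```text
bottom circle front/back/left/right [array([210., 213.]), array([207., 520.]), array([ 53., 363.]), array([363., 366.])]
0 0 38 top [202. 238.] [(0, np.float64(483.0), np.float64(248.0), np.float64(238.0)), (25, np.float64(494.0), np.float64(185.0), np.float64(314.0)), (35, np.float64(488.0), np.float64(168.0), np.float64(325.0)), (66, np.float64(425.0), np.float64(142.0), np.float64(288.0)), (80, np.float64(407.0), np.float64(112.0), np.float64(301.0)), (86, np.float64(356.0), np.float64(138.0), np.float64(222.0))]
10 3.5 35 top [203. 123.] [(0, np.float64(501.0), np.float64(273.0), np.float64(241.0)), (25, np.float64(482.0), np.float64(184.0), np.float64(316.0)), (35, np.float64(461.0), np.float64(154.0), np.float64(328.0)), (66, np.float64(348.0), np.float64(83.0), np.float64(288.0)), (80, np.float64(303.0), np.float64(30.0), np.float64(300.0)), (86, np.float64(242.0), np.float64(42.0), np.float64(221.0))]
13 5 34 top [203.  95.] [(0, np.float64(509.0), np.float64(283.0), np.float64(242.0)), (25, np.float64(480.0), np.float64(187.0), np.float64(317.0)), (35, np.float64(456.0), np.
[... 1532 characters left out ...]
0), np.float64(140.0), np.float64(329.0)), (35, np.float64(335.0), np.float64(88.0), np.float64(338.0)), (66, np.float64(124.0), np.float64(-68.0), np.float64(290.0)), (80, np.float64(28.0), np.float64(-158.0), np.float64(297.0)), (86, np.float64(-44.0), np.float64(-176.0), np.float64(217.0))]
40 4 16 top [ 207. -228.] [(0, np.float64(459.0), np.float64(288.0), np.float64(258.0)), (25, np.float64(335.0), np.float64(133.0), np.float64(330.0)), (35, np.float64(271.0), np.float64(74.0), np.float64(337.0)), (66, np.float64(29.0), np.float64(-110.0), np.float64(283.0)), (80, np.float64(-82.0), np.float64(-209.0), np.float64(287.0)), (86, np.float64(-150.0), np.float64(-238.0), np.float64(209.0))]
```

This fits a shaker at the bottom but leaning about 13° against the front lip. The model for that pose puts the cap at row 95 and I see row 93. I'll re-grip the cap, set it upright in the well, press it down and release.

Request:
{"name": "jog_arm", "arguments": {
  "commands": [
    {"tx":-0.09,"ty":-0.045,"tz":0,"turn":0,"claw":1},
    {"tx":0,"ty":0,"tz":-0.4,"turn":0,"claw":1},
    {"tx":0,"ty":0,"tz":-0.4,"turn":0,"claw":1},
    {"tx":0,"ty":0,"tz":-0.4,"turn":0,"claw":1},
    {"tx":0,"ty":0,"tz":0,"turn":0,"claw":-1},
    {"tx":0,"ty":0,"tz":0,"turn":0,"claw":-1},
    {"tx":0,"ty":0,"tz":0,"turn":0,"claw":-1},
    {"tx":0,"ty":0,"tz":0,"turn":0,"claw":-1},
    {"tx":0,"ty":0,"tz":0,"turn":0,"claw":-1}
  ],
  "squeeze": 30
}}

```text
clock: 10.6
position: [0.5387, -0.0153, 0.2571]
tool_rot: [0.002, -0.054, 0.999, -0.001]
contact_force: [-0.7, -1.2, 7.0]
finger_gap: 0.0324
grip_force: 30.4
```

Request:
{"name": "jog_arm", "arguments": {
  "commands": [
    {"tx":0.048,"ty":0.005,"tz":0.02,"turn":0,"claw":-1},
    {"tx":0.048,"ty":0.005,"tz":0.018,"turn":0,"claw":-1},
    {"tx":0.048,"ty":0.005,"tz":0.015,"turn":0,"claw":-1},
    {"tx":0,"ty":0,"tz":0,"turn":0,"claw":-1}
  ]
}}

```text
clock: 11.0
position: [0.547, -0.0143, 0.2603]
tool_rot: [-0.003, -0.055, 0.998, -0.0]
contact_force: [-11.1, -2.6, 11.6]
finger_gap: 0.0322
grip_force: 32.1
```

Request:
{"name": "jog_arm", "arguments": {
  "commands": [
    {"tx":0.01,"ty":0,"tz":-0.04,"turn":0,"claw":-1},
    {"tx":0.01,"ty":0,"tz":-0.04,"turn":0,"claw":-1},
    {"tx":0,"ty":0,"tz":0,"turn":0,"claw":-1}
  ]
}}

```text
clock: 11.3
position: [0.5482, -0.0146, 0.258]
tool_rot: [-0.002, -0.055, 0.998, -0.001]
contact_force: [-22.3, -3.2, 40.0]
finger_gap: 0.0321
grip_force: 42.0
```

Request:
{"name": "jog_arm", "arguments": {
  "commands": [
    {"tx":-0.01,"ty":0,"tz":0.04,"turn":0,"claw":-1},
    {"tx":0,"ty":0,"tz":0,"turn":0,"claw":-1},
    {"tx":0,"ty":0,"tz":0,"turn":0,"claw":0.3},
    {"tx":0,"ty":0,"tz":0,"turn":0,"claw":0.6},
    {"tx":0,"ty":0,"tz":0,"turn":0,"claw":0.6},
    {"tx":0,"ty":0,"tz":0,"turn":0,"claw":0.6},
    {"tx":0,"ty":0,"tz":0.35,"turn":0,"claw":0.6},
    {"tx":0,"ty":0,"tz":0.45,"turn":0,"claw":0.6},
    {"tx":0,"ty":0,"tz":0.35,"turn":0,"claw":0.6},
    {"tx":0,"ty":0,"tz":0,"turn":0,"claw":0.6}
  ]
}}

```text
clock: 12.3
position: [0.551, -0.0141, 0.3464]
tool_rot: [0.004, -0.054, 0.999, -0.001]
contact_force: [0.5, -0.5, 0.1]
finger_gap: 0.0684
grip_force: 0.0
```

```bash
cat > chk.py <<'E'
from h import *
np.set_printoptions(precision=1,suppress=True)
camera("wrist");w=camera("wrist");save(w,"last");g=get_state();print(np.round(g["position"],4),g["clock"])
psi=.1;hx=np.array([np.cos(psi),np.sin(psi),0]);hy=np.array([-np.sin(psi),np.cos(psi),0]);Z=np.array([0,0,1.])
a=-.5*hx+.866*Z;e=.866*hx+.5*Z;M=np.array([.566,-.0125,.071])
for th,x,d in((0,0,38),(5,2,36.5),(10,3.5,35),(13,5,34)):
  c,s=np.cos(np.deg2rad(th)),np.sin(np.deg2rad(th));print(th,fproj(w,M+x/1000*e-d/1000*a+.09*(c*a-s*e)))
c=fproj(w,M+.05*a).astype(int);gr=cv2.cvtColor(w["image"],cv2.COLOR_RGB2GRAY)[c[1]-50:c[1]+40,c[0]-25:c[0]+25]
bh=cv2.morphologyEx(cv2.resize(gr,None,fx=4,fy=4,interpolation=cv2.INTER_CUBIC),cv2.MORPH_BLACKHAT,cv2.getStructuringElement(2,(25,25)))
n,l,st,ce=cv2.connectedComponentsWithStats((bh>30).astype(np.uint8))
for i in range(1,n):
  if 30<st[i,4]<400:print(ce[i]/4+c-[25,50],st[i,2:])
print([(np.round(m["uv"],1),round(m["p"],2)) for m in mark_of(w,"shaker")[:1]],fproj(w,M-.038*a))
E
python3 chk.py
```

```text
[ 0.5 -0.   0.3] 12.4
0 [282.4 213.1]
5 [282.5 203.6]
10 [282.6 193.8]
13 [282.7 189.1]
[281.4 184.5] [11  9 73]
[290.6 185.1] [10 10 81]
[285.8 191. ] [ 12  11 107]
[276.3 191.1] [ 9  9 68]
[294.9 192.1] [ 12  12 117]
[280.6 198.4] [ 12  12 119]
[290. 199.] [ 12  12 115]
[303.8 249.7] [ 28  34 298]
[(array([282.9, 241.7]), 0.67)] [282.2 236.7]
```

The cap's centre dot at (286,191) means it is still leaning about 12°. I'll re-grip and check the tilt while holding it.

Request:
{"name": "jog_arm", "arguments": {
  "commands": [
    {"tx":-0.165,"ty":-0.015,"tz":0,"turn":0,"claw":1},
    {"tx":0,"ty":0,"tz":-0.4,"turn":0,"claw":1},
    {"tx":0,"ty":0,"tz":-0.4,"turn":0,"claw":1},
    {"tx":0,"ty":0,"tz":-0.4,"turn":0,"claw":1},
    {"tx":0,"ty":0,"tz":0,"turn":0,"claw":-1},
    {"tx":0,"ty":0,"tz":0,"turn":0,"claw":-1},
    {"tx":0,"ty":0,"tz":0,"turn":0,"claw":-1},
    {"tx":0,"ty":0,"tz":0,"turn":0,"claw":-1},
    {"tx":0,"ty":0,"tz":0,"turn":0,"claw":-1}
  ],
  "squeeze": 25
}}

```text
clock: 13.35
position: [0.5377, -0.0153, 0.2541]
tool_rot: [0.001, -0.054, 0.999, -0.001]
contact_force: [-1.9, -0.6, 4.7]
finger_gap: 0.0327
grip_force: 24.0
```

```bash
python3 chk.py; python3 -c "
from h import *;print(get_state()['contact_force'])"
```

```text
[ 0.5 -0.   0.3] 13.45
0 [281.5 311.7]
5 [281.7 296.7]
10 [281.8 280.4]
13 [281.9 272.3]
[278.1 261.4] [14  5 61]
[293.1 261.7] [16  8 99]
[269.8 272.1] [ 18  16 230]
[285.1 272.2] [ 17  17 227]
[300.2 273.6] [ 17  16 221]
[276.8 285.1] [ 17  16 226]
[292.3 286. ] [ 17  17 224]
[261.  349.9] [ 53  11 352]
[301.8 350. ] [ 40   9 241]
[(array([278.8, 309.5]), 0.66)] [281.6 303. ]
[-1.71978325 -2.00312901  6.21211292]
```

Request:
{"name": "jog_arm", "arguments": {
  "commands": [
    {"tx":0.048,"ty":0.005,"tz":0.02,"turn":0,"claw":-1},
    {"tx":0.048,"ty":0.005,"tz":0.018,"turn":0,"claw":-1},
    {"tx":0.048,"ty":0.005,"tz":0.015,"turn":0,"claw":-1},
    {"tx":0,"ty":0,"tz":0,"turn":0,"claw":-1}
  ]
}}

```text
clock: 13.9
position: [0.5472, -0.0146, 0.2576]
tool_rot: [-0.001, -0.055, 0.999, -0.001]
contact_force: [-8.6, -4.7, 10.8]
finger_gap: 0.0328
grip_force: 24.7
```

```bash
python3 chk.py
```

```text
[ 0.5 -0.   0.3] 14.0
0 [282.6 287.4]
5 [282.7 272. ]
10 [282.9 255.5]
13 [283.  247.5]
[291.3 266.8] [ 16  17 218]
[276.2 266.9] [ 16  16 207]
[284.  279.6] [ 18  18 243]
[268.5 280. ] [ 17  17 224]
[299.2 279.8] [ 17  16 222]
[291.8 293. ] [ 17  19 252]
[276.3 293.1] [ 17  18 241]
[(array([283.9, 296.8]), 0.76)] [282.2 289.5]
```

While held, the tilt is only about 2.5°. The foot sits at the back of the well, though, so it tips forward on release. I'll over-rotate the cap backward so the foot slides forward, then press and release.

Request:
{"name": "jog_arm", "arguments": {
  "commands": [
    {"tx":0.032,"ty":0.003,"tz":0.02,"turn":0,"claw":-1},
    {"tx":0.032,"ty":0.003,"tz":0.02,"turn":0,"claw":-1},
    {"tx":0.032,"ty":0.003,"tz":0.02,"turn":0,"claw":-1},
    {"tx":0,"ty":0,"tz":0,"turn":0,"claw":-1}
  ]
}}

```text
clock: 14.45
position: [0.5521, -0.0144, 0.2599]
tool_rot: [-0.006, -0.055, 0.998, -0.001]
contact_force: [-13.0, -9.5, 3.5]
finger_gap: 0.0325
grip_force: 26.4
```

```bash
python3 chk.py
```

```text
[ 0.6 -0.   0.3] 14.55
0 [283.3 275.9]
5 [283.5 260.6]
10 [283.6 244.2]
13 [283.7 236.2]
[290.4 271.7] [ 17  17 224]
[275.2 272.2] [ 17  17 234]
[298.7 284.6] [ 17  17 228]
[283.4 285.2] [ 16  17 226]
[268.  285.8] [ 17  17 224]
[291.6 298.1] [ 18  17 238]
[276.2 298.8] [ 17  17 223]
[(array([282.2, 288.2]), 0.88)] [282.6 284. ]
```

Request:
{"name": "jog_arm", "arguments": {
  "commands": [
    {"tx":0.03,"ty":-0.02,"tz":0.01,"turn":0,"claw":-1},
    {"tx":0.03,"ty":0,"tz":0.01,"turn":0,"claw":-1},
    {"tx":0.01,"ty":0,"tz":-0.03,"turn":0,"claw":-1},
    {"tx":0,"ty":0,"tz":0,"turn":0,"claw":-1}
  ]
}}

```text
clock: 15.0
position: [0.5549, -0.0153, 0.2599]
tool_rot: [-0.009, -0.055, 0.998, -0.0]
contact_force: [-25.8, -6.8, 18.6]
finger_gap: 0.0328
grip_force: 31.0
```

```bash
python3 chk.py
```

```text
[ 0.6 -0.   0.3] 15.1
0 [285.6 271.7]
5 [285.8 256.2]
10 [286.  239.8]
13 [286.  231.9]
[290.1 271.2] [ 17  17 231]
[274.7 272. ] [ 18  17 236]
[298.5 284.1] [ 17  16 225]
[283. 285.] [ 18  18 240]
[267.5 285.5] [ 17  17 228]
[291.4 297.9] [ 17  17 232]
[275.9 298.7] [ 18  17 229]
[(array([282.6, 286.6]), 0.84)] [283.7 282.5]
```

Request:
{"name": "jog_arm", "arguments": {
  "commands": [
    {"tx":0,"ty":0,"tz":0,"turn":0,"claw":0.6},
    {"tx":0,"ty":0,"tz":0,"turn":0,"claw":0.6},
    {"tx":0,"ty":0,"tz":0,"turn":0,"claw":0.6},
    {"tx":0,"ty":0,"tz":0,"turn":0,"claw":0.6},
    {"tx":0,"ty":0,"tz":0.35,"turn":0,"claw":0.6},
    {"tx":0,"ty":0,"tz":0.45,"turn":0,"claw":0.6},
    {"tx":0,"ty":0,"tz":0.35,"turn":0,"claw":0.6},
    {"tx":0,"ty":0,"tz":0,"turn":0,"claw":0.6}
  ]
}}

```text
clock: 15.95
position: [0.5619, -0.0149, 0.3507]
tool_rot: [0.004, -0.055, 0.999, -0.001]
contact_force: [-0.6, 0.4, -0.4]
finger_gap: 0.0683
grip_force: 0.0
```

```bash
python3 chk.py
```

```text
[ 0.6 -0.   0.3] 16.05
0 [285.6 194.5]
5 [285.7 185.2]
10 [285.8 175.6]
13 [285.8 171. ]
[287.6 166.2] [10  9 73]
[278.6 166.8] [ 9  7 55]
[283.6 172.2] [12 11 93]
[292.7 172.6] [12 10 99]
[274.2 173.5] [ 9  9 68]
[288.7 179.6] [ 12  11 106]
[279.1 180. ] [ 12  11 105]
[308.5 230.8] [ 17  43 250]
[(array([285.1, 230.5]), 0.76)] [284.5 223.6]
```

It's still leaning about 12°, probably because it swings forward when released from the back. I'll repeat, but bring it gently against the front wall while upright before a slow release.

Request:
{"name": "jog_arm", "arguments": {
  "commands": [
    {"tx":-0.32,"ty":-0.005,"tz":0,"turn":0,"claw":0.8},
    {"tx":0,"ty":0,"tz":-0.43,"turn":0,"claw":0.8},
    {"tx":0,"ty":0,"tz":-0.43,"turn":0,"claw":0.8},
    {"tx":0,"ty":0,"tz":-0.43,"turn":0,"claw":0.8},
    {"tx":0,"ty":0,"tz":0,"turn":0,"claw":-1},
    {"tx":0,"ty":0,"tz":0,"turn":0,"claw":-1},
    {"tx":0,"ty":0,"tz":0,"turn":0,"claw":-1},
    {"tx":0,"ty":0,"tz":0,"turn":0,"claw":-1}
  ],
  "squeeze": 25
}}

```text
clock: 16.9
position: [0.5371, -0.0153, 0.2513]
tool_rot: [0.001, -0.054, 0.999, -0.0]
contact_force: [1.0, 0.4, -0.1]
finger_gap: 0.0326
grip_force: 24.2
```

Request:
{"name": "jog_arm", "arguments": {
  "commands": [
    {"tx":0.08,"ty":0.005,"tz":0.035,"turn":0,"claw":-1},
    {"tx":0.08,"ty":0.004,"tz":0.035,"turn":0,"claw":-1},
    {"tx":0.08,"ty":0,"tz":0.045,"turn":0,"claw":-1},
    {"tx":-0.028,"ty":-0.003,"tz":0,"turn":0,"claw":-1},
    {"tx":-0.028,"ty":-0.003,"tz":0,"turn":0,"claw":-1},
    {"tx":0,"ty":0,"tz":0,"turn":0,"claw":-1}
  ]
}}

```text
clock: 17.5
position: [0.5493, -0.0152, 0.258]
tool_rot: [-0.002, -0.054, 0.999, -0.0]
contact_force: [-5.4, -4.1, -4.4]
finger_gap: 0.0329
grip_force: 31.3
```

```bash
python3 chk.py;python3 -c "
from h import *;print(get_state()['contact_force'],get_state()['position'])"
```

```text
[ 0.5 -0.   0.3] 17.6
0 [284.  282.3]
5 [284.2 266.8]
10 [284.3 250.3]
13 [284.4 242.2]
[289.7 281.2] [ 18  17 231]
[274.1 282.8] [ 17  17 222]
[298.9 293.8] [ 19  17 247]
[283.3 295.6] [ 18  17 244]
[267.6 296.8] [ 17  18 239]
[292.4 307.9] [ 18  18 252]
[276.7 309.4] [ 17  18 234]
[(array([284.7, 287.3]), 0.88)] [282.9 286.7]
[-4.83861668 -3.92772611 -4.08908535] [ 0.54935037 -0.01514019  0.2580151 ]
```

Request:
{"name": "jog_arm", "arguments": {
  "commands": [
    {"tx":-0.025,"ty":-0.01,"tz":-0.02,"turn":0,"claw":-1},
    {"tx":-0.025,"ty":-0.003,"tz":-0.02,"turn":0,"claw":-1},
    {"tx":-0.025,"ty":-0.003,"tz":-0.015,"turn":0,"claw":-1},
    {"tx":0,"ty":0,"tz":0,"turn":0,"claw":-1}
  ]
}}

```text
clock: 18.05
position: [0.5449, -0.0161, 0.2547]
tool_rot: [0.001, -0.054, 0.999, -0.0]
contact_force: [0.3, 0.1, -0.7]
finger_gap: 0.0327
grip_force: 30.4
```

```bash
python3 chk.py
```

```text
[ 0.5 -0.   0.3] 18.15
0 [285.2 295.2]
5 [285.4 279.7]
10 [285.5 263. ]
13 [285.6 254.7]
[289.6 280.2] [ 18  17 232]
[274.1 281.8] [ 17  16 212]
[298.9 292.7] [ 18  18 249]
[283.2 294.4] [ 18  18 257]
[267.6 295.8] [ 18  17 235]
[292.4 307. ] [ 18  18 249]
[276.8 308.4] [ 18  16 235]
[304.7 329.9] [ 32  22 259]
[(array([282.1, 291.6]), 0.89)] [283.7 293.5]
```

Request:
{"name": "jog_arm", "arguments": {
  "commands": [
    {"tx":-0.025,"ty":-0.002,"tz":-0.014,"turn":0,"claw":-1},
    {"tx":0.01,"ty":0,"tz":-0.02,"turn":0,"claw":-1},
    {"tx":0,"ty":0,"tz":0,"turn":0,"claw":-1}
  ]
}}

```text
clock: 18.5
position: [0.5437, -0.0164, 0.2533]
tool_rot: [0.001, -0.054, 0.999, -0.0]
contact_force: [-3.7, -0.9, 12.1]
finger_gap: 0.0327
grip_force: 31.1
```

```bash
python3 chk.py
```

```text
[ 0.5 -0.   0.3] 18.6
0 [285.9 300. ]
5 [286.1 284.5]
10 [286.3 267.7]
13 [286.3 259.4]
[289.6 279.1] [ 17  18 233]
[274.  280.4] [ 17  16 223]
[298.6 291.6] [ 18  18 257]
[283.1 293.3] [ 17  17 243]
[267.5 294.6] [ 17  17 237]
[292.2 305.9] [ 19  18 257]
[276.7 307.3] [ 18  17 248]
[(array([285.1, 292.3]), 0.97)] [284.1 296.3]
```

Request:
{"name": "jog_arm", "arguments": {
  "commands": [
    {"tx":0,"ty":0,"tz":0,"turn":0,"claw":-0.17},
    {"tx":0,"ty":0,"tz":0,"turn":0,"claw":-0.13},
    {"tx":0,"ty":0,"tz":0,"turn":0,"claw":-0.1}
  ],
  "squeeze": 20
}}

```text
clock: 18.95
position: [0.5434, -0.0163, 0.2514]
tool_rot: [-0.0, -0.054, 0.999, 0.0]
contact_force: [-0.1, 0.1, -0.1]
finger_gap: 0.0385
grip_force: 0.1
```

```bash
python3 chk.py
```

```text
[ 0.5 -0.   0.3] 19.05
0 [285.2 303.9]
5 [285.4 288.2]
10 [285.5 271.2]
13 [285.6 262.8]
[282.6 282.2] [ 17  17 220]
[266.7 283.3] [ 17  17 219]
[291.4 295.3] [ 18  17 253]
[275.4 296.3] [ 18  17 246]
[260.8 297.3] [  9  17 119]
[284.4 309.3] [ 18  18 245]
[268.6 310.4] [ 18  18 253]
[(array([283.2, 295.2]), 0.62)] [283.6 298.8]
```

Request:
{"name": "jog_arm", "arguments": {
  "commands": [
    {"tx":0,"ty":0,"tz":0,"turn":0,"claw":0.1},
    {"tx":0,"ty":0,"tz":0,"turn":0,"claw":0.4},
    {"tx":0,"ty":0,"tz":0,"turn":0,"claw":0.6},
    {"tx":0,"ty":0,"tz":0,"turn":0,"claw":0.6}
  ]
}}

```text
clock: 19.5
position: [0.5435, -0.0162, 0.2517]
tool_rot: [-0.0, -0.054, 0.999, 0.0]
contact_force: [0.2, -0.4, 0.3]
finger_gap: 0.0681
grip_force: 0.0
```

```bash
python3 chk.py
```

```text
[ 0.5 -0.   0.3] 19.6
0 [285.3 303. ]
5 [285.5 287.4]
10 [285.6 270.4]
13 [285.7 262. ]
[282.3 281.5] [ 16  17 221]
[266.6 282.4] [ 16  16 214]
[291.2 294.5] [ 17  18 244]
[275.1 295.4] [ 18  18 246]
[260.7 296.3] [  8  17 108]
[284.1 308.5] [ 18  17 237]
[268.3 309.5] [ 18  19 260]
[(array([283.4, 297.7]), 0.79)] [283.7 298.2]
```

It stays nearly upright, about 2.5° off the well axis, with the fingers open. I'll retract straight up and verify.

Request:
{"name": "jog_arm", "arguments": {
  "commands": [
    {"tx":0,"ty":0,"tz":0.2,"turn":0,"claw":0.6},
    {"tx":0,"ty":0,"tz":0.4,"turn":0,"claw":0.6},
    {"tx":0,"ty":0,"tz":0.4,"turn":0,"claw":0.6},
    {"tx":0,"ty":0,"tz":0.3,"turn":0,"claw":0.6},
    {"tx":0,"ty":0,"tz":0,"turn":0,"claw":0.6}
  ]
}}

```text
clock: 20.15
position: [0.5445, -0.0165, 0.3529]
tool_rot: [0.003, -0.054, 0.999, -0.001]
contact_force: [0.9, 0.2, -0.1]
finger_gap: 0.0686
grip_force: 0.0
```

```bash
python3 chk.py
```

```text
[ 0.5 -0.   0.3] 20.25
0 [285. 220.]
5 [285.1 210.9]
10 [285.2 201.4]
13 [285.2 196.8]
[294.2 185.6] [ 8  6 37]
[283.3 209.2] [10 10 81]
[274.5 209.7] [11 11 94]
[288.4 216.3] [ 14  13 132]
[279.2 216.6] [ 13  11 109]
[270.3 217.6] [11 10 86]
[305.8 219.4] [10 13 62]
[308.1 223.8] [ 8 19 50]
[284.4 224.2] [ 13  13 130]
[275.2 225. ] [11 11 97]
[304.  233.7] [10 10 43]
[308.5 243.2] [  4  51 142]
[262.8 239.7] [10 16 75]
[304.4 255.1] [ 22  21 161]
[(array([284. , 240.6]), 0.8)] [284.1 240.9]
```

```bash
python3 -c "
from cell import *;print(hand_in())"
```

```text
the job is handed in; nothing more can be done
None
```

I put the pepper shaker foot first in the 47 mm well and let go; the last check before hand-in put it about 2° off the well's axis at the bottom. The jar and tin were not touched, and hand-in gave no verdict.

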